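Unclamp the drawer flap and hold it open

TASK

The wooden flap over the pulled-out drawer is kept down by the small clamp lever at its left side. First swing that lever up and right over, out of the flap's way, and leave it open; then lift the flap by the tab on its front edge and hold it open at 50 degrees from flat (within five degrees) so that the ramekins underneath can be reached. It falls shut if let go, so finish still holding it there, at rest, and leave everything else where it stands.

Things in the scene. Friction and masses are not known exactly. Their poses are not given: they have to be found in the camera images.
- drawer_unit: White fixed drawer unit, drawer pulled out towards the robot. Origin on the counter below the middle of the flap's hinge line; x from the drawer's front to the case, y along the hinge line (robot's left), z up. Case x +20 to +210 mm, 310 wide, 110 high; drawer to x -178, walls 72 high. Grey clamp block on its left (+y) wall: x -127 to -83, y 130 to 160, top at z 108.
- flap (a joint): Angle of the wooden flap (rad): 0 flat over the drawer, grows as its front edge rises, stop at 1.4. No spring, hardly any friction: falls shut from every angle. About 0.3 kg. Plate 8 mm thick, 220 wide, unit x -6 to -178 mm, top at z 82 when flat. A tab sticks out of the middle of its front edge, beyond the drawer's front, with free space below it.
- flap_tab (a point): Grip point in the middle of the flap's tab, 215 mm from the hinge line (unit x -215, y 0, z 78 mm when flat), 37 mm beyond the plate's edge. Tab 24 mm wide (along the hinge line), 10 mm thick, ends 23 mm beyond this point. Moves with the flap; pinched across its width it can turn between the fingers as the flap rises.
- flap_hinge (a point): Middle of the flap's hinge line, fixed on the unit at x 0, y 0, z 78 mm; its axes are the unit's.
- clamp_lever (a joint): Angle of the steel clamp lever (rad): 0 shut, level over the flap's left edge, its rubber foot 2 mm above the flap; grows as its end swings up and outwards to the left (+y); 1.57 upright, stop at 1.9 leaning out. Starts at 0 to 0.2. Stiff hinge (0.1 N m, about 1.5 N at the grip): stays where it is left. While shut it bears on the flap.
- clamp_grip (a point): Grip point on the peg that stands up from the lever's free end (12 x 12 mm, its top 42 mm above the lever's axis). With the lever shut this point lies 65 mm towards the unit's -y from the axis and 27 mm above it, 15 mm below the peg's top, 43 mm above the flap. Moves with the lever.
- clamp_hinge (a point): The lever's axis, along the unit's x, fixed in the clamp block at the unit's x -105, y 145, z 98 mm; its axes are the unit's. The lever is 14 mm wide along x and swings in the plane across it.
- ramekin_a: glass ramekin, 84 dia x 42 mm, in the drawer under the flap; origin under its centre; leave alone
- ramekin_b: second glass ramekin, same size, beside the first; origin under its centre; leave alone
- cake_lifter: steel offset cake lifter with black handle, about 285 mm long, lying on the counter right of the drawer; leave alone
- embosser: blue plastic fondant embosser, 68 dia x 47 mm, standing on the counter left of the drawer; origin under its centre; leave alone
- chopstick_rest: bamboo chopstick rest, 22 x 60 x 14 mm, on the counter in front and right of the drawer; leave alone
- cutter_ring: steel cutter ring, 64 dia x 30 mm, on the counter in front and left of the drawer; origin under its centre; leave alone
- sprinkle_jar: small jar, 48 dia x 75 mm, on top of the drawer unit's case; leave alone

How it is judged:
By the outcome, as a careful person would: the job done as asked, in the order asked, and still so for the second after the job is handed in, while the arm keeps its last pose, push and grip.
It also fails if it takes over 48 s, if anything falls off the work surface, if the arm or the gripper's body presses on something with over 40 N, if the wrist force passes 120 N, or if a joint passes its speed limit or range.

ROBOT

A 6-joint arm with a two-finger parallel gripper is mounted at the origin on the work surface. World frame = base frame: x ahead of the robot, y to its left, z up, the work surface at z = 0. Lengths are in mm, angles in rad, forces in N, time in s.
With the tool pointing down it reaches from about 350 to 775 mm from the base axis. Payload 7.3 kg.
Tool frame: the origin (TCP) lies at the very end of the fingers, on their centre line; the grasp point (between the pads) lies 19 mm behind it (bot.grip_point_offset is the distance from the TCP to the grasp point, in mm); z points along the fingers, y is the line along which they close (so a half turn about z gives the same grasp; the last joint's range is limited). The gripper opens to 92 mm and grips with 3 to 60 N. Pads are 19 mm wide; open, the fingers measure 130 mm over their backs; the gripper's body (75 mm by 190 mm) begins 47 mm behind the grasp point.
Start: joints at [1.063, 0.342, 1.524, -0, 1.275, -0.146], TCP at [185.815, 491.037, 226.741] pointing down, gripper open.
Joint ranges: [-2.53, 2.53], [-0.77, 2.02], [0.04, 2.7], [-1, 4.14], [0.28, 2.66], [-3.11, 3.11]. Speed limits (rad/s): [2.57, 2.57, 3.14, 3.14, 3.14, 3.14].

INTERFACE

Orientations are given as [roll, pitch, yaw] about the fixed x, y, z axes, in that order (R = Rz(yaw) Ry(pitch) Rx(roll)).
In Python, from plant import bot gives the robot as it stands. The module is installed in compiled form; this text tells all that it offers.
- The arm moves only by the shell command python3 -m jog 'ROWS' [OPENING]. ROWS is JSON, a list of rows, each a list of 6 numbers: the shift along the tool's x, y, z in mm, then the turn, a rotation vector about the tool's x, y, z in rad. In form: [[dx, dy, dz, rx, ry, rz], ...]. A call has 1 to 12 rows; each row shifts and turns the commanded pose from where the row before left it, along the tool's axes as they then stand; what a row does not reach is not made up. A row lasts 1/10 s, in which the tool goes at most 50 mm and 8.59 degrees, less where a joint would pass 70% of its speed; a pose out of reach is approached as far as the arm can. A call with a gripper value outside its range is refused whole. OPENING is the opening in per cent of the stroke, from 0 (shut) to 100 (fully open), set as the call begins (- or left out, the last holds). The fingers move at their own pace and stop on an object; the grip force is fixed at half the most. Time passes only in rows, so rows that do not move let the fingers close. It gives the time, the measured TCP pose, the force, the opening and the grip force at its end, in the units of the state.
- bot.get_obs(): the state, without advancing time (a new reading comes with each control period).
- bot.capture(name): name is "scene" or "top" or "wrist"; returns the picture (420x560x3 uint8, red, green, blue); there is no depth.
- bot.camera_model(name): a dict with "fx", "fy", "cx", "cy" (pixels), "dist_coeffs" ([k1, k2, p1, p2, k3] as OpenCV has them; the pictures are not rectified), "position" and "orientation" of the camera in the world; the wrist camera has in their place "T_tool_cam" (4x4, takes a point from camera to tool coordinates, whose origin is the TCP and whose axes are the flange's). Camera axes: x right, y down, z forward; pixel columns grow to the right and rows downward; lengths in mm; the calibration is good to about 2 mm. A picture is of the moment at which its call begins: read the wrist's pose just before it. camera_model takes no time and is no camera call.
- bot.close_job(): hands the job in; it is judged then, once.
Trained networks look in the newest picture that a camera, given by its name, has taken for a name from the list of things; names that differ only in an ending like _2 or _b are one class to them, and where a whole thing is asked for, a point or a joint stands for the part that bears it (a point fixed in the world has none). Each returns a list of dicts, best first, with "p" (0 to 1); they miss things now and then, are a little off and sometimes report something else, mostly with a low value. They report only what shows in the picture. A call takes as long as a camera call.
- bot.outline_of(target, camera): "mask" (420x560 bool, what is visible of it) and "pixel" ([column, row] in pixels, amid what is visible of it).
The state is a dict: "time": time; "joint_positions": joint angles; "dq": joint speeds; "tau": joint torques, N m; "tool_pos": TCP position; "tcp_rot": TCP orientation; "contact_force": force on the tool from outside, world axes, zero at the start; "moment": the same for the moment, N m; "grip_width": finger opening in mm; "finger_force": force on a finger pad.
Only numpy, scipy, OpenCV 4.12 (cv2) and the standard library are available. Lean on these libraries where they do the work, as an engineer would, in place of code of your own. Each camera call takes 0.05 s, during which the arm holds its last target. There are 200 camera calls.

## Working session

There is one attempt and no reset: what is moved stays moved. The work goes in short steps, Python scripts to look and compute and a shell command to move; the robot and the scene stay as the last step left them, time stands still between calls to the robot, and variables do not carry over. Pictures are saved under pics/ and viewed, at most 13 in all, crops included, and the job is handed in when it is done.

```bash
mkdir -p pics; ls
python3 - <<'E'
from plant import bot
import cv2,numpy as np
o=bot.get_obs();print({k:np.round(v,3).tolist() for k,v in o.items()})
for c in ("scene","top"):
    im=bot.capture(c);cv2.imwrite(f"pics/{c}0.png",im[:,:,::-1])
    m=bot.camera_model(c);print(c,m)
    for t in ["flap","flap_tab","clamp_lever","clamp_grip","drawer_unit"]:
        r=bot.outline_of(t,c)
        print(t,[(round(d["p"],2),np.round(d["pixel"]).tolist(),int(d["mask"].sum())) for d in r[:2]])
print(bot.camera_model("wrist")["T_tool_cam"],bot.grip_point_offset)
E
```

```text
pics
{'time': 0.0, 'joint_positions': [1.063, 0.343, 1.525, 0.0, 1.275, -0.146], 'dq': [0.001, -0.001, -0.001, 0.001, 0.002, -0.0], 'tau': [0.001, -43.125, -24.421, 0.072, 0.056, -0.0], 'tool_pos': [185.575, 490.671, 226.041], 'tcp_rot': [-3.14, -0.0, 2.78], 'contact_force': [-0.216, -0.372, -0.465], 'moment': [0.049, -0.001, 0.026], 'finger_force': 0.0, 'grip_width': 92.018}
scene {'fx': 462.9408124525362, 'fy': 462.9408124525362, 'cx': 282.5596034123179, 'cy': 208.66859937458426, 'dist_coeffs': array([-0.03393778,  0.        ,  0.        ,  0.        ,  0.        ]), 'position': array([1084.55844758,  686.58433484,  848.14879533]), 'orientation': array([-2.32266602,  0.0067717 ,  2.4655975 ])}
flap [(0.58, [257.0, 175.0], 3790)]
flap_tab [(0.72, [254.0, 174.0], 3658)]
clamp_lever [(0.75, [284.0, 184.0], 232), (0.4, [220.0, 202.0], 14992)]
clamp_grip [(0.47, [282.0, 183.0], 247), (0.25, [338.0, 260.0], 502)]
drawer_unit [(0.84, [217.0, 202.0], 15259)]
top {'fx': 509.22937361024117, 'fy': 509.22937361024117, 'cx': 284.45295026419905, 'cy': 212.22640259826056, 'dist_coeffs': array([-0.09602783,  0.        ,  0.        ,  0.        ,  0.        ]), 'position': array([ 484.18260154,   41.29461112, 1130.82123565]), 'orientation': array([-3.04971557,  0.02663866, -1.55051507])}
flap [(0.57, [371.0, 235.0], 9249)]
flap_tab [(0.85, [367.0, 233.0], 9409)]
clamp_lever [(0.78, [314.0, 230.0], 320)]
clamp_grip [(0.83, [319.0, 236.0], 257)]
drawer_unit [(0.92, [370.0, 178.0], 26195), (0.15, [478.0, 209.0], 2023)]
[[-7.01575097e-04 -9.57482011e-01 -2.88492124e-01  7.93640009e+01]
 [ 9.99999722e-01 -7.44398803e-04  3.87309074e-05 -5.81876508e-02]
 [-2.51837339e-04 -2.88492017e-01  9.57482268e-01 -1.58581544e+02]
 [ 0.00000000e+00  0.00000000e+00  0.00000000e+00  1.00000000e+00]] 18.8
```

View pics/top0.png

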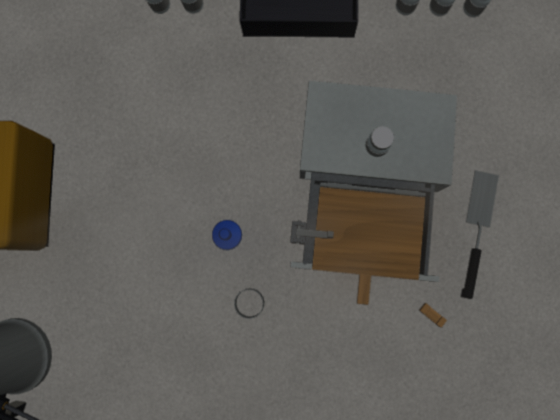

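View pics/scene0.png

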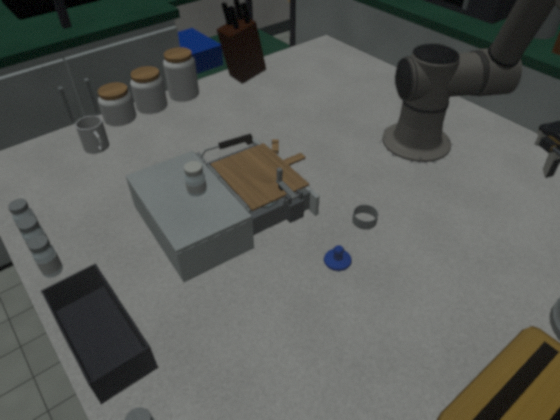

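```bash
cat > h.py <<'E'
import cv2,numpy as np
from scipy.spatial.transform import Rotation as R
from plant import bot
def project(c,P):
    m=bot.camera_model(c);Rc=R.from_euler('xyz',m["orientation"]).as_matrix()
    K=np.array([[m["fx"],0,m["cx"]],[0,m["fy"],m["cy"]],[0,0,1.]])
    Q=(np.asarray(P,float)-m["position"])@Rc
    return cv2.projectPoints(Q,np.zeros(3),np.zeros(3),K,m["dist_coeffs"])[0].reshape(-1,2)
def unit(p,P):
    P=np.atleast_2d(P).astype(float);c,s=np.cos(p[2]),np.sin(p[2])
    return np.c_[p[0]+c*P[:,0]-s*P[:,1],p[1]+s*P[:,0]+c*P[:,1],P[:,2]]
E
python3 - <<'E'
from h import *
from scipy.optimize import minimize
poly=np.array([[-6,110,82],[-6,-110,82],[-178,-110,82],[-178,-12,82],[-238,-12,83],[-238,12,83],[-178,12,82],[-178,110,82]])
masks={}
for c in("top","scene"):
    bot.capture(c);r=bot.outline_of("flap_tab",c);masks[c]=r[0]["mask"]
    l=bot.outline_of("clamp_lever",c)
    masks[c+"l"]=cv2.dilate(l[0]["mask"].astype(np.uint8),np.ones((7,7)))>0
def iou(p,cs):
    t=0
    for c in cs:
        z=np.zeros((420,560),np.uint8);cv2.fillPoly(z,[np.round(project(c,unit(p,poly))*16).astype(np.int32)],255,cv2.LINE_AA,4)
        z=z/255.;m=masks[c]*1.;k=~masks[c+"l"]
        t+=1-np.minimum(z,m)[k].sum()/np.maximum(z,m)[k].sum()
    return t
for cs in(["top"],["scene"],["top","scene"]):
    p0=np.array([540,-140,-.05])
    for i in range(3):
        s=minimize(iou,p0,args=(cs,),method="Nelder-Mead",options=dict(initial_simplex=p0+np.array([[0,0,0],[20,0,0],[0,20,0],[0,0,.06]])));p0=s.x
    print(cs,p0.round(3),round(s.fun,3))
p=p0;np.save("p.npy",p)
# lever angle: grip point prediction
for c in("top","scene"):
    l=bot.outline_of("clamp_grip",c);print(c,[(d["p"],d["pixel"],d["mask"].sum()) for d in l[:1]])
    for a in(0,.1,.2):
        y,z=65*np.cos(a)+27*-np.sin(a)*-1*-1,0
        g=[-105,145-65*np.cos(a)+27*np.sin(a),98+27*np.cos(a)+65*np.sin(a)]
        t=[-105,145-65*np.cos(a)+42*np.sin(a),98+42*np.cos(a)+65*np.sin(a)]
        print(a,unit(p,g)[0].round(1),project(c,unit(p,[g,t])).round(1).tolist())
print(unit(p,[-215,0,78]))
E
```

```text
['top'] [ 6.32978e+02 -1.09578e+02 -7.30000e-02] 0.054
['scene'] [ 6.34137e+02 -1.09832e+02 -8.10000e-02] 0.062
['top', 'scene'] [ 6.33531e+02 -1.09847e+02 -8.00000e-02] 0.117
top [(0.63, [316.7, 233.7], np.int64(275))]
0 [535.2 -21.7 125. ] [[330.5, 233.8], [331.0, 233.4]]
0.1 [535.5 -18.7 131.4] [[329.1, 233.5], [328.8, 233.0]]
0.2 [535.8 -15.1 137.4] [[327.5, 233.1], [326.4, 232.6]]
scene [(0.4, [220.4, 201.6], np.int64(15407))]
0 [535.2 -21.7 125. ] [[278.6, 174.9], [278.5, 170.1]]
0.1 [535.5 -18.7 131.4] [[279.3, 173.5], [279.5, 169.0]]
0.2 [535.8 -15.1 137.4] [[280.1, 172.3], [280.7, 168.2]]
[[419.21463511 -92.71502908  78.        ]]
```

Run:
```python
import cv2
a=cv2.imread("pics/top0.png")[170:320,200:450];b=cv2.imread("pics/scene0.png")[120:280,190:390]
cv2.imwrite("pics/crop.png",cv2.vconcat([cv2.resize(a,(500,300),interpolation=2),cv2.resize(b,(500,300),interpolation=2)]))
```

```text
(no output)
```

View pics/crop.png

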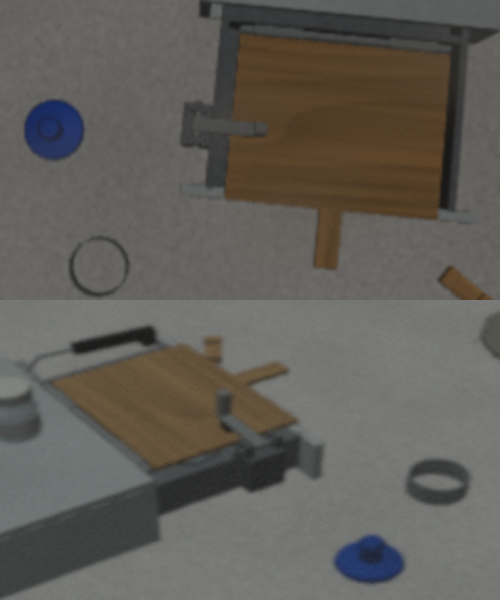

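Top view: plate corners about (318,188)–(419,279), tab end (364,304), and peg at (330,234). The scene view has the peg top at (279,169). Both agree with the fitted pose, and the lever is at about 0–0.05.

```bash
python3 -m jog '[[0,0,0,0,0,0.145],[0,0,0,0,0,0.145],[0,0,0,0,0,0.145],[0,0,0,0,0,0.145],[0,0,0,0,0,0.145],[0,0,0,0,0,0.145],[0,0,0,0,0,0.145],[0,0,0,0,0,0.145],[0,0,0,0,0,0.13]]' 60
python3 -m jog '[[-40,32.5,0,0,0,0],[-40,32.5,0,0,0,0],[-40,32.5,0,0,0,0],[-40,32.5,0,0,0,0],[-40,32.5,0,0,0,0],[-40,32.5,0,0,0,0],[-40,32.5,0,0,0,0],[-40,32.5,0,0,0,0],[-40,32.5,0,0,0,0],[-40,32.5,0,0,0,0],[-40,32.5,0,0,0,0],[-40,32.5,0,0,0,0]]'
python3 -m jog '[[0,0,0,0,0,0],[0,0,0,0,0,0]]'
cat >> h.py <<'E'
def wproject(P,o):
    m=bot.camera_model("wrist");K=np.array([[m["fx"],0,m["cx"]],[0,m["fy"],m["cy"]],[0,0,1.]])
    T=np.eye(4);T[:3,:3]=R.from_euler('xyz',o["tcp_rot"]).as_matrix();T[:3,3]=o["tool_pos"]
    T=np.linalg.inv(T@m["T_tool_cam"]);P=np.atleast_2d(P).astype(float)
    return cv2.projectPoints(P@T[:3,:3].T+T[:3,3],np.zeros(3),np.zeros(3),K,m["dist_coeffs"])[0].reshape(-1,2)
E
python3 - <<'E'
from h import *
p=np.load("p.npy")
o=bot.get_obs();im=bot.capture("wrist")[:,:,::-1].copy()
for a,c in((0,(0,0,255)),(.1,(0,255,0)),(.2,(255,0,0))):
    g=[[x,145-65*np.cos(a)+s+42*np.sin(a),98+42*np.cos(a)+65*np.sin(a)] for x,s in((-111,-6),(-111,6),(-99,6),(-99,-6))]
    cv2.polylines(im,[wproject(unit(p,g),o).round().astype(int)],True,c,1)
cv2.polylines(im,[wproject(unit(p,[[-6,110,82],[-6,-110,82],[-178,-110,82],[-178,110,82]]),o).round().astype(int)],True,(0,255,255),1)
for t in("clamp_grip","clamp_lever"):
    print(t,[(round(d["p"],2),d["pixel"],int(d["mask"].sum())) for d in bot.outline_of(t,"wrist")[:2]])
cv2.imwrite("pics/w1.png",im)
print(np.round(o["tool_pos"],1),np.round(o["tcp_rot"],3))
E
```

```text
time: 1.9
tool_pos: [185.8, 491.0, 226.7]
tcp_rot: [3.142, -0.0, 1.484]
contact_force: [0.2, -0.5, 0.7]
grip_width: 55.0
finger_force: 0.0
time: 3.1
tool_pos: [526.2, -5.7, 226.9]
tcp_rot: [3.141, -0.0, 1.489]
contact_force: [0.3, 1.2, -0.7]
grip_width: 55.2
finger_force: 0.0
time: 3.3
tool_pos: [525.3, -4.6, 226.2]
tcp_rot: [-3.141, -0.0, 1.487]
contact_force: [-0.3, 0.1, 0.3]
grip_width: 55.0
finger_force: 0.0
clamp_grip [(0.73, [290.2, 190.1], 1266), (0.44, [377.3, 202.1], 42025)]
clamp_lever [(0.77, [288.5, 191.3], 1200)]
[525.3  -4.6 226.2] [-3.141 -0.     1.487]
```

View pics/w1.png

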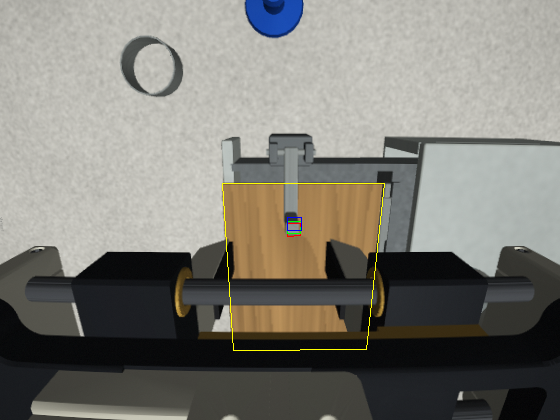

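Run:
```python
import cv2
a=cv2.imread("pics/w1.png")[130:250,210:410]
cv2.imwrite("pics/w1c.png",cv2.resize(a,(800,480),interpolation=2))
```

```text
(no output)
```

View pics/w1c.png

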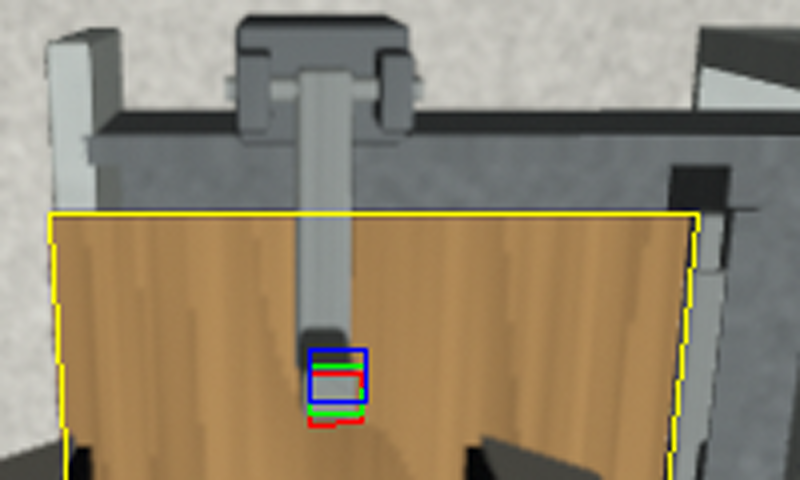

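Wrist view: the peg top is at about (293,227). That matches the prediction for lever angle ≈0.1, with the peg about 1 mm to −x. Next I'll descend and grip it.

```bash
python3 -m jog '[[-6.5,5,0,0,0,0],[-6.5,5,20,0,0,0],[0,0,30,0,0,0],[0,0,30,0,0,0],[0,0,20,0,0,0],[0,0,10,0,0,0],[0,0,0,0,0,0],[0,0,0,0,0,0]]'
python3 -m jog '[[0,0,0,0,0,0],[0,0,0,0,0,0],[0,0,0,0,0,0],[0,0,0,0,0,0],[0,0,0,0,0,0],[0,0,0,0,0,0],[0,0,0,0,0,0],[0,0,0,0,0,0]]' 0
```

```text
time: 4.25
tool_pos: [534.8, -17.3, 117.7]
tcp_rot: [3.14, 0.0, 1.49]
contact_force: [-0.0, -0.1, 0.1]
grip_width: 55.0
finger_force: 0.0
time: 5.05
tool_pos: [535.0, -17.6, 116.9]
tcp_rot: [3.14, -0.0, 1.49]
contact_force: [4.8, 1.1, -1.4]
grip_width: 11.9
finger_force: 30.0
```

Run:
```python
from h import *
p=np.load("p.npy");o=bot.get_obs();ax=unit(p,[-105,145,98])[0]
g=o["tool_pos"]+[0,0,18.8]-ax;c,s=np.cos(p[2]),np.sin(p[2])
y,z=-s*g[0]+c*g[1],g[2];print(c*g[0]+s*g[1],y,z)
a=0
P=np.array([(y*np.cos(a)+z*np.sin(a),z*np.cos(a)-y*np.sin(a)) for a in np.arange(18)*.1])
print(np.diff(P,axis=0).round(1).tolist(),P[-1])
```

```text
-0.5612545665970252 -60.84863036641459 37.71657084145423
[[4.1, 5.9], [4.6, 5.5], [5.2, 5.0], [5.6, 4.4], [6.0, 3.8], [6.4, 3.2], [6.7, 2.6], [6.9, 1.9], [7.1, 1.2], [7.1, 0.5], [7.2, -0.2], [7.1, -1.0], [7.0, -1.7], [6.8, -2.3], [6.5, -3.0], [6.2, -3.6], [5.8, -4.2]] [45.24220708 55.481873  ]
```

```bash
python3 -m jog '[[4.1,0,-5.9,0,0,0],[4.6,0,-5.5,0,0,0],[5.2,0,-5,0,0,0],[5.6,0,-4.4,0,0,0],[6,0,-3.8,0,0,0],[6.4,0,-3.2,0,0,0],[0,0,0,0,0,0]]'
```

```text
time: 5.75
tool_pos: [537.6, 13.3, 145.4]
tcp_rot: [3.139, 0.002, 1.49]
contact_force: [2.8, -4.1, 3.3]
grip_width: 11.8
finger_force: 30.0
```

```bash
python3 -m jog '[[6.7,0,-2.6,0,0,0],[6.9,0,-1.9,0,0,0],[7.1,0,-1.2,0,0,0],[7.1,0,-0.5,0,0,0],[7.2,0,0.2,0,0,0],[7.1,0,1,0,0,0],[7,0,1.7,0,0,0],[6.8,0,2.3,0,0,0],[6.5,0,3,0,0,0],[6.2,0,3.6,0,0,0],[4.5,0,3,0,0,0],[0,0,0,0,0,0]]'
python3 - <<'E'
from h import *
im=bot.capture("scene")[:,:,::-1]
cv2.imwrite("pics/s2.png",cv2.resize(im[100:280,180:400],(770,630-30),interpolation=2))
E
```

```text
time: 6.95
tool_pos: [543.9, 88.0, 137.4]
tcp_rot: [3.138, -0.001, 1.49]
contact_force: [2.5, 3.0, 6.5]
grip_width: 11.3
finger_force: 30.0
```

View pics/s2.png

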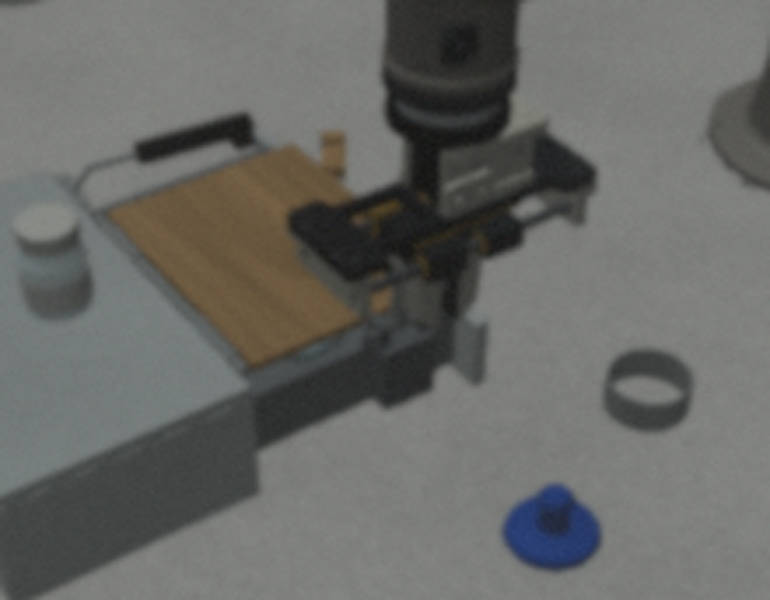

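The lever is upright between the fingers at crop (380,310), past vertical, and the flap is clear. I'll release it and go above the tab.

```bash
python3 -m jog '[[0,0,0,0,0,0],[0,0,0,0,0,0],[0,0,0,0,0,0],[0,0,-10,0,0,0],[0,0,-25,0,0,0],[0,0,-35,0,0,0],[0,0,-25,0,0,0],[-38,-22,0,0,0,0],[-38,-22,0,0,0,0],[-38,-22,0,0,0,0],[-38,-22,0,0,0,0],[-38,-22,0,0,0,0]]' 60
python3 -m jog '[[0,0,0,0,0,-0.143],[0,0,0,0,0,-0.143],[0,0,0,0,0,-0.143],[0,0,0,0,0,-0.143],[0,0,0,0,0,-0.143],[0,0,0,0,0,-0.143],[0,0,0,0,0,-0.143],[0,0,0,0,0,-0.143],[0,0,0,0,0,-0.143],[0,0,0,0,0,-0.143],[0,0,0,0,0,-0.143],[0,0,0,0,0,0]]'
python3 - <<'E'
from h import *
p=np.load("p.npy")
o=bot.get_obs();im=bot.capture("wrist")[:,:,::-1].copy()
cv2.polylines(im,[wproject(unit(p,[[-178,12,83],[-238,12,83],[-238,-12,83],[-178,-12,83]]),o).round().astype(int)],True,(0,255,0),1)
cv2.polylines(im,[wproject(unit(p,[[-6,110,82],[-6,-110,82],[-178,-110,82],[-178,110,82]]),o).round().astype(int)],True,(0,255,255),1)
s=bot.capture("scene")[:,:,::-1][100:280,180:400]
cv2.imwrite("pics/w2.png",cv2.hconcat([im,cv2.resize(s,(240,196)) if 0 else cv2.copyMakeBorder(s,0,240,0,0,cv2.BORDER_CONSTANT)]))
print(np.round(o["tool_pos"],1),np.round(o["tcp_rot"],3),o["joint_positions"].round(2) if hasattr(o["joint_positions"],"round") else o["joint_positions"])
E
```

```text
time: 8.2
tool_pos: [416.4, -94.4, 231.6]
tcp_rot: [3.141, 0.0, 1.49]
contact_force: [0.7, -1.3, -0.3]
grip_width: 55.1
finger_force: 0.0
time: 9.4
tool_pos: [417.5, -93.4, 231.4]
tcp_rot: [-3.142, 0.0, 3.064]
contact_force: [0.4, 0.2, 0.7]
grip_width: 55.1
finger_force: 0.0
[417.5 -93.4 231.4] [-3.142  0.     3.064] [-0.4   0.16  1.76 -0.    1.22 -1.89]
```

View pics/w2.png

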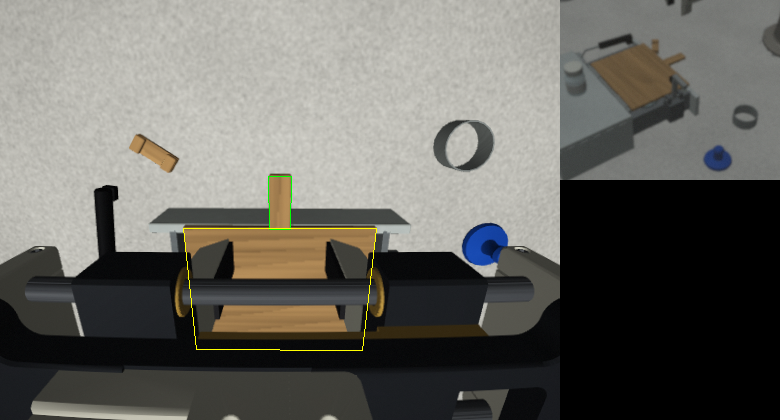

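The tab lies exactly on the prediction, at (280,200). Next I'll check the lever in a zoomed scene crop.

```bash
python3 - <<'E'
from h import *
p=np.load("p.npy")
im=bot.capture("scene")[:,:,::-1].copy()
print([(round(d["p"],2),d["pixel"]) for d in bot.outline_of("clamp_lever","scene")[:2]])
for a in(1.57,1.75,1.9):
    g=[[-105,145+v*np.sin(a)-u*np.cos(a),98+v*np.cos(a)+u*np.sin(a)] for u,v in((0,0),(65,0),(65,42))]
    print(a,project("scene",unit(p,g)).round(1).tolist())
cv2.imwrite("pics/s3.png",cv2.resize(im[130:230,230:350],(720,600),interpolation=2))
E
python3 -m jog '[[-1,0,20,0,0,0],[0,0,35,0,0,0],[0,0,40,0,0,0],[0,0,40,0,0,0],[0,0,25,0,0,0],[0,0,11,0,0,0],[0,0,0,0,0,0]]'
```

```text
[(0.72, [297.7, 185.4])]
1.57 [[293.6, 197.3], [293.9, 176.6], [304.5, 186.1]]
1.75 [[293.6, 197.3], [296.7, 179.5], [307.2, 191.5]]
1.9 [[293.6, 197.3], [299.1, 182.5], [309.1, 196.2]]
time: 10.3
tool_pos: [417.6, -93.0, 58.5]
tcp_rot: [3.14, -0.003, 3.061]
contact_force: [-0.1, 0.9, -0.4]
grip_width: 55.2
finger_force: 0.0
```

View pics/s3.png

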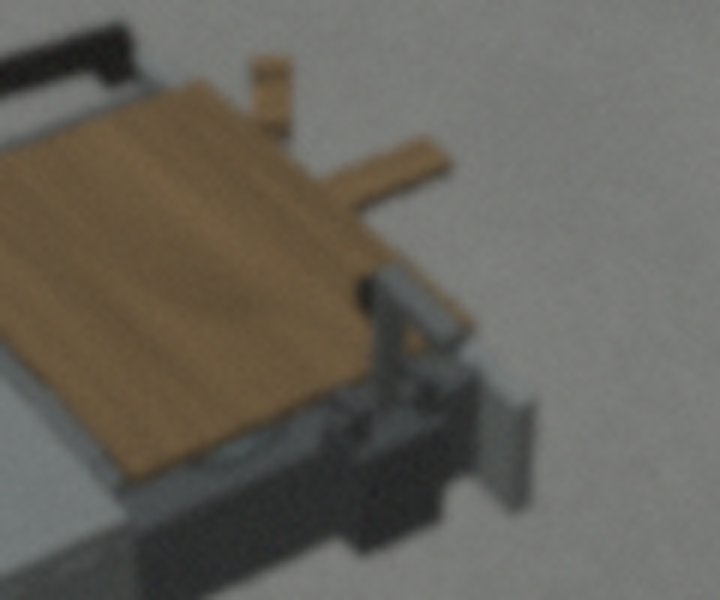

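The lever stands at about 1.6: peg tip at pixel (306,186), elbow at (294,176). It has slipped back to just past upright. The task says "right over", so I'll nudge it further out with closed fingers before gripping the tab.

```bash
python3 -m jog '[[0,0,-20,0,0,0],[0,0,-45,0,0,0],[0,0,-45,0,0,0],[0,0,-40,0,0,0],[0,0,-20,0,0,0],[-37,30,0,0,0,0],[-37,30,0,0,0,0],[-36,30,0,0,0,0],[0,0,25,0,0,0],[0,0,35,0,0,0],[0,0,25,0,0,0],[0,0,0,0,0,0]]' 0
python3 -m jog '[[0,5,0,0,0,0],[0,5,0,0,0,0],[0,5,0,0,0,0],[0,4,0,0,0,0],[0,4,0,0,0,0],[0,0,0,0,0,0]]'
```

```text
time: 11.5
tool_pos: [533.5, -11.9, 142.8]
tcp_rot: [3.141, -0.006, 3.062]
contact_force: [-0.1, -0.0, 0.0]
grip_width: 0.1
finger_force: 0.0
time: 12.1
tool_pos: [537.3, 11.2, 145.2]
tcp_rot: [3.141, 0.0, 3.063]
contact_force: [-0.3, -1.3, -0.2]
grip_width: 0.1
finger_force: 0.0
```

```bash
python3 -m jog '[[0,4,0,0,0,0],[0,4,0,0,0,0],[0,3,0,0,0,0],[0,0,0,0,0,0]]'
python3 - <<'E'
from h import *
im=bot.capture("scene")[:,:,::-1].copy()
print([(round(d["p"],2),d["pixel"]) for d in bot.outline_of("clamp_lever","scene")[:2]])
cv2.imwrite("pics/s4.png",cv2.resize(im[130:230,230:350],(720,600),interpolation=2))
E
```

```text
time: 12.5
tool_pos: [538.3, 21.8, 145.3]
tcp_rot: [-3.142, 0.001, 3.063]
contact_force: [0.1, -1.8, 1.6]
grip_width: 0.4
finger_force: 0.8
[(0.51, [296.8, 187.2]), (0.41, [363.1, 210.3])]
```

View pics/s4.png

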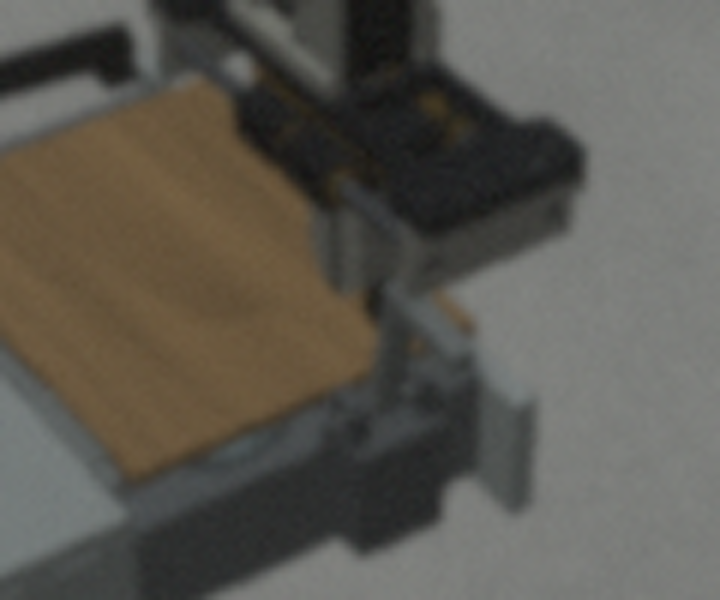

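The lever has moved out to about 1.68, with the elbow at (296,178). I'll give it a little more.

```bash
python3 -m jog '[[0,3,0,0,0,0],[0,3,0,0,0,0],[0,2,0,0,0,0],[0,0,0,0,0,0],[0,0,0,0,0,0]]'
```

```text
time: 13.1
tool_pos: [538.5, 29.9, 144.7]
tcp_rot: [3.141, -0.001, 3.063]
contact_force: [-0.1, -0.7, 0.6]
grip_width: 0.6
finger_force: 0.0
```

```bash
python3 -m jog '[[0,-10,0,0,0,0],[0,-10,-15,0,0,0],[0,0,-35,0,0,0],[0,0,-35,0,0,0],[27.5,-28,0,0,0,0],[27.5,-28,0,0,0,0],[27.5,-28,0,0,0,0],[27.5,-28,0,0,0,0],[0,0,0,0,0,0],[0,0,0,0,0,0],[0,0,0,0,0,0]]' 60
python3 - <<'E'
from h import *
im=bot.capture("scene")[:,:,::-1].copy()
cv2.imwrite("pics/s5.png",cv2.resize(im[130:230,230:350],(720,600),interpolation=2))
E
```

```text
time: 14.2
tool_pos: [419.2, -93.3, 230.0]
tcp_rot: [3.141, 0.001, 3.063]
contact_force: [0.4, -0.3, -0.3]
grip_width: 54.8
finger_force: 0.0
```

View pics/s5.png

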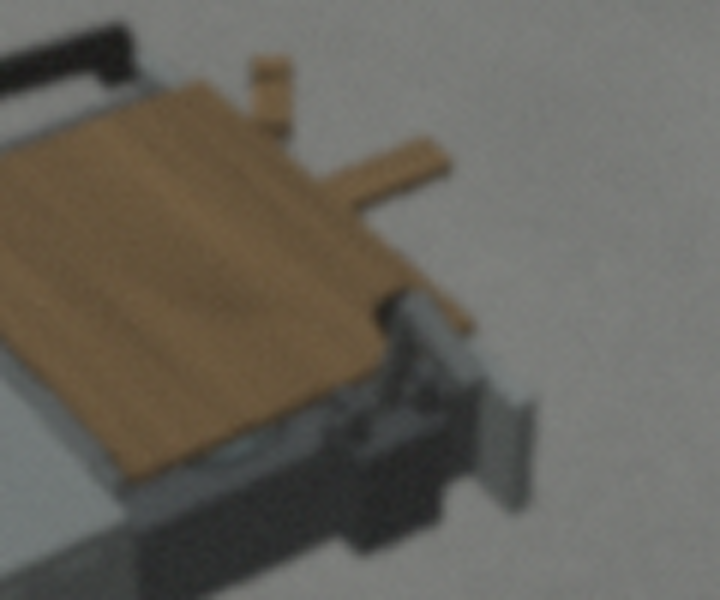

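The lever now leans well outward, at about 1.8 (elbow (298,179), peg tip about (309,191)). Now I'll grip the tab.

```bash
python3 -m jog '[[0,0,20,0,0,0],[0,0,40,0,0,0],[0,0,45,0,0,0],[0,0,40,0,0,0],[0,0,20,0,0,0],[0,0,5,0,0,0],[0,0,0,0,0,0]]'
python3 -m jog '[[0,0,0,0,0,0],[0,0,0,0,0,0],[0,0,0,0,0,0],[0,0,0,0,0,0],[0,0,0,0,0,0],[0,0,0,0,0,0],[0,0,0,0,0,0]]' 0
python3 - <<'E'
from h import *
p=np.load("p.npy");o=bot.get_obs()
g=o["tool_pos"]+[0,0,18.8]-unit(p,[0,0,78])[0];c,s=np.cos(p[2]),np.sin(p[2])
x,z=c*g[0]+s*g[1],g[2];print(x,-s*g[0]+c*g[1],z)
t=np.radians(50)*np.arange(21)/20
P=np.c_[x*np.cos(t)+z*np.sin(t),z*np.cos(t)-x*np.sin(t)]
print((np.diff(P,axis=0)*[-1,-1]).round(1).tolist(),P[-1])
E
```

```text
time: 14.95
tool_pos: [419.0, -92.9, 59.5]
tcp_rot: [3.141, -0.001, 3.064]
contact_force: [0.5, 0.4, -0.3]
grip_width: 55.5
finger_force: 0.0
time: 15.65
tool_pos: [419.0, -93.1, 60.3]
tcp_rot: [3.141, 0.001, 3.062]
contact_force: [1.0, 4.7, 6.2]
grip_width: 23.5
finger_force: 30.0
-215.23137724320952 -0.379310038002604 1.1327358541007726
[[-0.3, -9.4], [-0.7, -9.4], [-1.1, -9.3], [-1.5, -9.3], [-1.9, -9.2], [-2.3, -9.1], [-2.7, -9.0], [-3.1, -8.9], [-3.4, -8.7], [-3.8, -8.6], [-4.2, -8.4], [-4.6, -8.2], [-4.9, -8.0], [-5.3, -7.8], [-5.6, -7.5], [-5.9, -7.3], [-6.2, -7.0], [-6.5, -6.7], [-6.8, -6.5], [-7.1, -6.2]] [-137.4803365   165.60490909]
```

```bash
python3 -m jog '[[-0.3,0,-9.4,0,0,0],[-0.7,0,-9.4,0,0,0],[-1.1,0,-9.3,0,0,0],[-1.5,0,-9.3,0,0,0],[-1.9,0,-9.2,0,0,0],[-2.3,0,-9.1,0,0,0],[-2.7,0,-9,0,0,0],[-3.1,0,-8.9,0,0,0],[-3.4,0,-8.7,0,0,0],[-3.8,0,-8.6,0,0,0],[0,0,0,0,0,0]]'
```

```text
time: 16.75
tool_pos: [439.4, -94.7, 151.8]
tcp_rot: [3.141, -0.0, 3.063]
contact_force: [-1.1, 6.1, -1.9]
grip_width: 23.6
finger_force: 30.0
```

```bash
python3 -m jog '[[-4.2,0,-8.4,0,0,0],[-4.6,0,-8.2,0,0,0],[-4.9,0,-8,0,0,0],[-5.3,0,-7.8,0,0,0],[-5.6,0,-7.5,0,0,0],[-5.9,0,-7.3,0,0,0],[-6.2,0,-7,0,0,0],[-6.5,0,-6.7,0,0,0],[-6.8,0,-6.5,0,0,0],[-7.1,0,-6.2,0,0,0],[0,0,0,0,0,0],[0,0,0,0,0,0]]'
python3 - <<'E'
from h import *
p=np.load("p.npy");o=bot.get_obs();g=o["tool_pos"]+[0,0,18.8]-unit(p,[0,0,78])[0];c,s=np.cos(p[2]),np.sin(p[2])
x,z=c*g[0]+s*g[1],g[2];print(np.degrees(np.arctan2(z,-x)),np.hypot(x,z))
im=bot.capture("scene")[:,:,::-1].copy()
for a,col in((45,(0,0,255)),(50,(0,255,0)),(55,(255,0,0))):
    t=np.radians(a)
    q=[[X*np.cos(t)+4*np.sin(t),Y,78-X*np.sin(t)+4*np.cos(t)] for X,Y in((-178,110),(-178,-110))]
    print(a,project("scene",unit(p,q)).round(1).tolist())
cv2.imwrite("pics/s6.png",cv2.resize(im[90:230,180:350],(728,600),interpolation=2))
E
```

```text
time: 17.95
tool_pos: [496.8, -99.5, 225.2]
tcp_rot: [-3.142, 0.001, 3.063]
contact_force: [-1.8, 4.6, 0.5]
grip_width: 23.9
finger_force: 30.0
50.451483259449766 215.31142862557962
45 [[291.7, 151.5], [243.7, 110.8]]
50 [[287.6, 149.6], [239.6, 108.7]]
55 [[283.1, 148.2], [235.2, 107.1]]
```

View pics/s6.png

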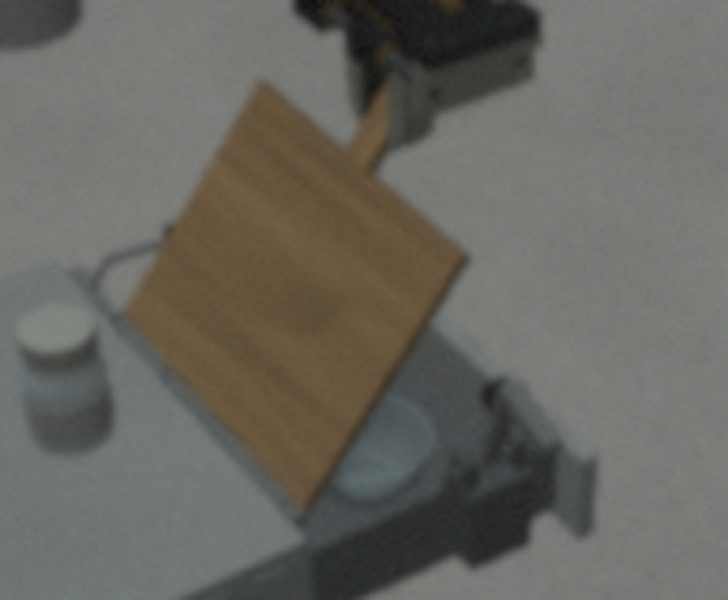

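The flap is held at roughly 48–50° (corner pixels (289,150) and (241,109)), and the lever is still leaning outward. The arm is at rest.

```bash
python3 -m jog '[[0,0,0,0,0,0],[0,0,0,0,0,0],[0,0,0,0,0,0]]'; python3 -c "
from plant import bot
print(bot.close_job())"
```

```text
time: 18.3
tool_pos: [496.8, -99.5, 225.2]
tcp_rot: [3.142, 0.001, 3.063]
contact_force: [-1.9, 4.2, -1.4]
grip_width: 24.0
finger_force: 30.0
the job is handed in; nothing more can be done
None
```

The clamp lever is swung past upright to about 1.8 rad and left open, and the flap is held by its tab at about 50° (48–50° by camera, 50.5° from the arm pose); handed in at 18.3 s with the arm at rest, no verdict returned.

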